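Make the sample rack up to four tins

ROBOT

A 6-joint arm with a two-finger parallel gripper is mounted at the origin on the work surface. World frame = base frame: x ahead of the robot, y to its left, z up, the work surface at z = 0. Lengths are in m, angles in rad, forces in N, time in s.
With the tool pointing down it reaches from about 0.4 to 0.825 m from the base axis. Payload 7 kg.
Tool frame: the origin (TCP) lies at the very end of the fingers, on their centre line; the grasp point (between the pads) lies 19 mm behind it; z points along the fingers, y is the line along which they close (so a half turn about z gives the same grasp; the last joint's range is limited). The gripper opens to 88 mm and grips with 3 to 60 N. Pads are 19 mm wide; open, the fingers measure 130 mm over their backs; the gripper's body (78 mm by 193 mm) begins 47 mm behind the grasp point.
Start: joints at [-0.991, 0.359, 0.012, 0, -1.224, -0.288], TCP at [0.194, -0.646, 0.227] pointing down, gripper open.
Joint ranges: [-3.07, 3.07], [-1.43, 2.12], [-1.02, 1.25], [-3.03, 1.67], [-3.05, -0], [-3.03, 3.03]. Speed limits (rad/s): [2.39, 2.39, 3.01, 3.14, 3.14, 3.14].

INTERFACE

Orientations are given as [roll, pitch, yaw] about the fixed x, y, z axes, in that order (R = Rz(yaw) Ry(pitch) Rx(roll)).
In Python, from station import * gives the robot as it stands.
- The arm moves only by the tool servo_tool, never from a script. Its argument "moves" is a list of rows, each an object of numbers: "jaw": the opening, from 0 (shut) to 1 (fully open); "dx", "dy", "dz": the shift along the world's x, y, z in m; "roll": the turn about the world's z in degrees. A call has exactly 10 rows; each row shifts and turns the commanded pose from where the row before left it; what a row does not reach is not made up. A row lasts 1/8 s, in which the tool goes at most 62.5 mm and 10.7 degrees, less where a joint would pass 70% of its speed; a pose out of reach is approached as far as the arm can. A call with a gripper value outside its range is refused whole. The fingers move at their own pace and stop on an object; "newtons" is the grip in N (left out, the last holds). Time passes only in rows, so rows that do not move let the fingers close, or fill a call up. It gives the time, the measured TCP pose, the force, the opening and the grip force at its end, in the units of the state.
- get_state(): the state, without advancing time (a new reading comes with each control period).
- grab_frame(name): name is "scene" or "top"; returns (picture, depth): 384x512x3 uint8, red, green, blue; 384x512 float32, m along the optical axis (not along the pixel's ray), 0 where there is no reading.
- calibration(name): a dict with "intrinsics" (3x3 intrinsics, pixels), "R" (3x3) and "t" (3): a world point X has camera coordinates R X + t. Camera axes: x right, y down, z forward; pixel columns grow to the right and rows downward; lengths in m; the calibration is good to about 2 mm. A picture is of the moment at which its call begins. calibration takes no time and is no camera call.
- job_done(): hands the job in; it is judged then, once.
The state is a dict: "t": time; "q": joint angles; "qd": joint speeds; "joint_efforts": joint torques, N m; "eef_pos": TCP position; "ee_rot": TCP orientation; "force": force on the tool from outside, world axes, zero at the start; "moment": the same for the moment, N m; "width": finger opening in m; "gripper_force": force on a finger pad.
Only numpy, scipy, OpenCV 4.12 (cv2) and the standard library are available. Lean on these libraries where they do the work, as an engineer would, in place of code of your own. Each camera call takes 0.05 s, during which the arm holds its last target. There are 200 camera calls.

TASK

Two of the rack's five pockets already hold a sample tin; make it up to exactly four, one tin to a pocket, by sliding spare tins over the bench into empty pockets until they are fully home against the back stop. Push the tins flat on the bench, never lift or tip them, and leave the surplus tins, the weight, the jar and the die standing where they are.

Things in the scene. Friction and masses are not known exactly. Their poses are not given: they have to be found in the camera images.
- rack: fixed rack: teal back beam (30 x 385 mm, 24 high), the back stop of a row of five open-fronted pockets without floor; its place and yaw vary. Origin at bench level, mid-row, on the line through the centres of fully home tins; x points into the pockets (stop face at x = +33 mm), y along the row, z up. Pocket centres at y = -152, -76, 0, 76, 152 mm
- pocket1: one of the five alike pockets, in any of the five places, empty or holding a tin. Origin at bench level, at the centre of a fully home tin; x points into it, z up. Aluminium dividers, 5 mm thick, 18 high, shared with neighbours, 71 mm apart inside, run from the stop (x = +33 mm) out to x = -17.5 mm, ends rounded. A flat teal disc on the bench shows in an empty one
- pocket2: one of the five alike pockets, in any of the five places, empty or holding a tin. Origin at bench level, at the centre of a fully home tin; x points into it, z up. Aluminium dividers, 5 mm thick, 18 high, shared with neighbours, 71 mm apart inside, run from the stop (x = +33 mm) out to x = -17.5 mm, ends rounded. A flat teal disc on the bench shows in an empty one
- pocket3: one of the five alike pockets, in any of the five places, empty or holding a tin. Origin at bench level, at the centre of a fully home tin; x points into it, z up. Aluminium dividers, 5 mm thick, 18 high, shared with neighbours, 71 mm apart inside, run from the stop (x = +33 mm) out to x = -17.5 mm, ends rounded. A flat teal disc on the bench shows in an empty one
- pocket4: one of the five alike pockets, in any of the five places, empty or holding a tin. Origin at bench level, at the centre of a fully home tin; x points into it, z up. Aluminium dividers, 5 mm thick, 18 high, shared with neighbours, 71 mm apart inside, run from the stop (x = +33 mm) out to x = -17.5 mm, ends rounded. A flat teal disc on the bench shows in an empty one
- pocket5: one of the five alike pockets, in any of the five places, empty or holding a tin. Origin at bench level, at the centre of a fully home tin; x points into it, z up. Aluminium dividers, 5 mm thick, 18 high, shared with neighbours, 71 mm apart inside, run from the stop (x = +33 mm) out to x = -17.5 mm, ends rounded. A flat teal disc on the bench shows in an empty one
- tin1: closed round sample tin, bare aluminium with a yellow disc on its lid, 66 mm across, 28 mm high, about 180 g, standing on the bench or already in a pocket; all six are alike. Origin at the centre of its underside, z up
- tin2: closed round sample tin, bare aluminium with a yellow disc on its lid, 66 mm across, 28 mm high, about 180 g, standing on the bench or already in a pocket; all six are alike. Origin at the centre of its underside, z up
- tin3: closed round sample tin, bare aluminium with a yellow disc on its lid, 66 mm across, 28 mm high, about 180 g, standing on the bench or already in a pocket; all six are alike. Origin at the centre of its underside, z up
- tin4: closed round sample tin, bare aluminium with a yellow disc on its lid, 66 mm across, 28 mm high, about 180 g, standing on the bench or already in a pocket; all six are alike. Origin at the centre of its underside, z up
- tin5: closed round sample tin, bare aluminium with a yellow disc on its lid, 66 mm across, 28 mm high, about 180 g, standing on the bench or already in a pocket; all six are alike. Origin at the centre of its underside, z up
- tin6: closed round sample tin, bare aluminium with a yellow disc on its lid, 66 mm across, 28 mm high, about 180 g, standing on the bench or already in a pocket; all six are alike. Origin at the centre of its underside, z up
- weight: bystander: brass calibration weight with a knob, 40 mm across, 58 mm high, loose. Origin at the centre of its underside
- jar: bystander: amber glass jar with black cap, 44 mm across, 58 mm high, loose. Origin at the centre of its underside
- die: bystander: dark steel extrusion die, stepped cylinder with a foot 42 mm across and 12 mm high, 50 mm high in all, loose. Origin at the centre of its underside
Mind the look-alikes: they are no part of the job. Leave any red look-alike of the tin5 alone. What is shaped like the tin3 but turquoise is not meant.

How it is judged:
By the outcome, as a careful person would: the job done as asked, in the order asked, and still so for the second after the job is handed in, with the robot touching nothing.
It also fails if it takes over 61 s, if anything falls off the work surface, if the arm or the gripper's body presses on something with over 40 N, if the wrist force passes 120 N, or if a joint passes its speed limit or range.

## Working session

There is one attempt and no reset: what is moved stays moved. The work goes in short steps, Python scripts to look and compute and a tool call to move; the robot and the scene stay as the last step left them, time stands still between calls to the robot, and variables do not carry over. Pictures are saved under pics/ and viewed, at most 10 in all, crops included, and the job is handed in when it is done.

Besides the shell and the picture viewer there is one more tool, called after "Emit:" by a JSON object that holds its "fn" and its "kwargs", one argument or row to a line. servo_tool: Moves the arm, as the interface text tells. Its arguments: {"type":"object","properties":{"moves":{"type":"array","items":{"type":"object","properties":{"jaw":{"type":"number"},"dx":{"type":"number"},"dy":{"type":"number"},"dz":{"type":"number"},"roll":{"type":"number"}}}},"newtons":{"type":"number"}},"required":["moves"]}

```bash
mkdir -p pics
cat > h.py <<'E'
from station import *
import numpy as np, cv2
def shot(name,fn,crop=None,scale=1):
    p,d=grab_frame(name)
    np.savez(''+name+'.npz',p=p,d=d)
    im=p[:,:,::-1]
    if crop: im=im[crop[1]:crop[3],crop[0]:crop[2]]
    im=cv2.resize(im,None,fx=scale,fy=scale,interpolation=cv2.INTER_CUBIC)
    cv2.imwrite('pics/'+fn,im); return p,d
def world(name,u,v,z):
    c=calibration(name);K=np.array(c['intrinsics']);R=np.array(c['R']);t=np.array(c['t'])
    r=R.T@np.linalg.inv(K)@np.array([u,v,1.]);o=-R.T@t
    return (o+r*(z-o[2])/r[2])[:2]
E
python3 - <<'E'
from h import *
shot('top','top1.png',scale=1.5); shot('scene','scene1.png',scale=1.5)
s=get_state();print(s['t'],s['eef_pos'],s['ee_rot'],s['width'])
for n in('top','scene'):
    c=calibration(n);print(-np.array(c['R']).T@np.array(c['t']))
E
```

```text
0.1 [ 0.19401435 -0.64603523  0.22569384] [ 3.14005221e+00 -1.69758518e-04 -2.84992478e+00] 0.08794561476301341
[ 0.44170272 -0.0077949   0.85265024]
[0.83148882 0.4302577  0.67759702]
```

View pics/top1.png

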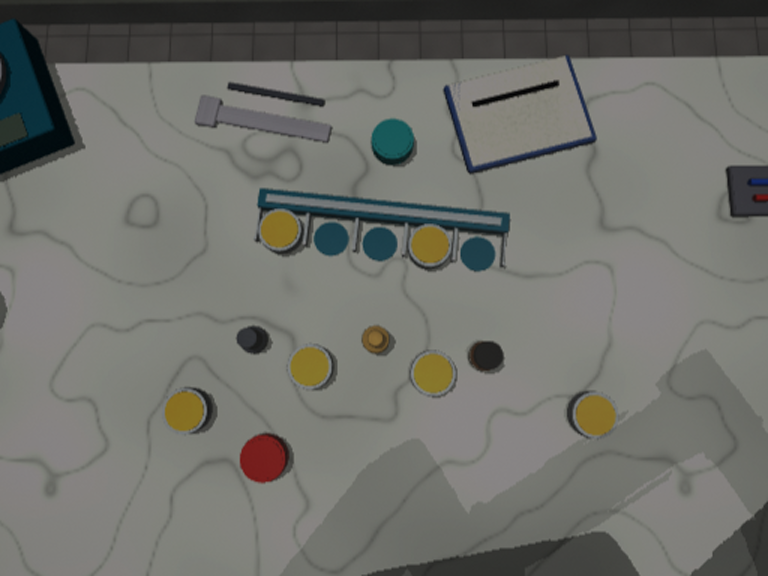

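View pics/scene1.png

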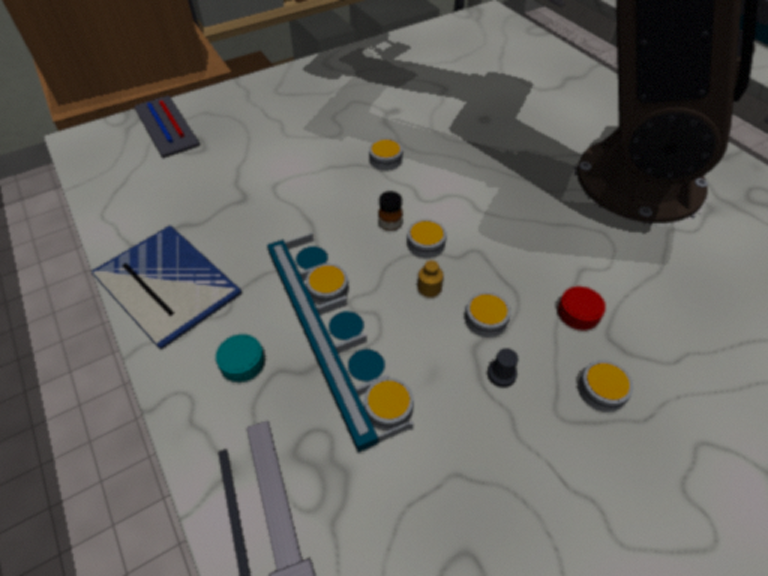

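The rack holds tins at view pixels (280,230) and (429,245). The empty pockets, shown by teal discs, are at (331,238), (379,243) and (477,253). The spare tins are at (310,367), (433,373), (187,410) and (594,415). The die is at (252,340), the weight at (376,340) and the jar at (487,356).

```bash
cat >> h.py <<'E'
def blobs(p,name,lo,hi,z,amin=150):
    hsv=cv2.cvtColor(p,cv2.COLOR_RGB2HSV)
    m=cv2.morphologyEx(cv2.inRange(hsv,lo,hi),cv2.MORPH_OPEN,np.ones((3,3)))
    n,l,s,c=cv2.connectedComponentsWithStats(m)
    return [(c[i].round(1),s[i][4],world(name,*c[i],z).round(4)) for i in range(1,n) if s[i][4]>amin]
YEL=((20,120,80),(32,255,255))
E
python3 - <<'E'
from h import *
p=np.load('top.npz')['p']
print('yellow');[print(*b) for b in blobs(p,'top',*YEL,.028)]
print('teal');[print(*b) for b in blobs(p,'top',(90,100,40),(110,255,200),0.0)]
for n,u,v,z in (('weight',375,339,.05),('jar',487,355,.058),('die',248,337,.05),('red',263,457,.028),('beamL',266,206,.012),('beamR',506,228,.012)):
    print(n,world('top',u/1.5,v/1.5,z).round(3))
E
```

```text
yellow
[185.8 152.5] 457 [0.657  0.1537]
[286.2 162.9] 459 [ 0.6311 -0.0728]
[206. 244.] 502 [0.4517 0.1054]
[288.4 248.5] 510 [ 0.4411 -0.0739]
[122.4 273.7] 526 [0.3891 0.2854]
[396.7 276.5] 535 [ 0.3806 -0.3043]
teal
[14.4 55.7] 1422 [0.9116 0.5853]
[261.3  92.7] 580 [ 0.8099 -0.0186]
[256.  143.4] 706 [ 0.6848 -0.0051]
[220.3 158.8] 382 [0.6485 0.0783]
[252.6 162.2] 386 [0.6398 0.0031]
[317.9 168.9] 390 [ 0.6227 -0.1478]
weight [0.489 0.009]
jar [ 0.465 -0.148]
die [0.493 0.19 ]
red [0.324 0.169]
beamL [0.698 0.177]
beamR [ 0.659 -0.192]
```

Emit:
{"fn": "servo_tool", "kwargs": {
  "moves": [
    {"dx": 0.036,"dy": 0.043,"roll": -2.3,"jaw": 0.5},
    {"dx": 0.036,"dy": 0.043,"roll": -2.3,"jaw": 0.5},
    {"dx": 0.036,"dy": 0.043,"roll": -2.3,"jaw": 0.5},
    {"dx": 0.036,"dy": 0.043,"roll": -2.3,"jaw": 0.5},
    {"dx": 0.036,"dy": 0.043,"roll": -2.3,"jaw": 0.5},
    {"dx": 0.036,"dy": 0.043,"roll": -2.3,"jaw": 0.5},
    {"dx": 0.036,"dy": 0.043,"roll": -2.3,"jaw": 0.5},
    {"dx": 0.036,"dy": 0.043,"roll": -2.3,"jaw": 0.5},
    {"dx": 0,"dy": 0.05,"roll": -2.4,"jaw": 0.5},
    {"dx": 0,"dy": 0.05,"roll": -2.4,"jaw": 0.5}
  ]
}}

```text
$.moves[0]: bad value
```

Emit:
{"fn": "servo_tool", "kwargs": {
  "moves": [
    {"dx": 0.036,"dy": 0.043,"dz": 0.0,"roll": -2.3,"jaw": 0.5},
    {"dx": 0.036,"dy": 0.043,"dz": 0.0,"roll": -2.3,"jaw": 0.5},
    {"dx": 0.036,"dy": 0.043,"dz": 0.0,"roll": -2.3,"jaw": 0.5},
    {"dx": 0.036,"dy": 0.043,"dz": 0.0,"roll": -2.3,"jaw": 0.5},
    {"dx": 0.036,"dy": 0.043,"dz": 0.0,"roll": -2.3,"jaw": 0.5},
    {"dx": 0.036,"dy": 0.043,"dz": 0.0,"roll": -2.3,"jaw": 0.5},
    {"dx": 0.036,"dy": 0.043,"dz": 0.0,"roll": -2.3,"jaw": 0.5},
    {"dx": 0.036,"dy": 0.043,"dz": 0.0,"roll": -2.3,"jaw": 0.5},
    {"dx": 0.0,"dy": 0.05,"dz": 0.0,"roll": -2.4,"jaw": 0.5},
    {"dx": 0.0,"dy": 0.05,"dz": 0.0,"roll": -2.4,"jaw": 0.5}
  ]
}}

```text
t: 1.35
eef_pos: [0.4821, -0.2007, 0.2259]
ee_rot: [3.141, -0.001, 3.027]
force: [0.3, 0.0, -0.2]
width: 0.0437
gripper_force: 0.0
```

Emit:
{"fn": "servo_tool", "kwargs": {
  "moves": [
    {"dx": -0.008,"dy": 0.052,"dz": 0.0,"roll": 0.0,"jaw": 0.5},
    {"dx": -0.012,"dy": 0.052,"dz": 0.0,"roll": 0.0,"jaw": 0.5},
    {"dx": -0.014,"dy": 0.052,"dz": 0.0,"roll": 0.0,"jaw": 0.5},
    {"dx": -0.014,"dy": 0.052,"dz": 0.0,"roll": 0.0,"jaw": 0.5},
    {"dx": -0.014,"dy": 0.052,"dz": 0.0,"roll": 0.0,"jaw": 0.5},
    {"dx": -0.014,"dy": 0.052,"dz": 0.0,"roll": 0.0,"jaw": 0.5},
    {"dx": 0.0,"dy": 0.0,"dz": -0.05,"roll": 0.0,"jaw": 0.5},
    {"dx": 0.0,"dy": 0.0,"dz": -0.05,"roll": 0.0,"jaw": 0.5},
    {"dx": 0.0,"dy": 0.0,"dz": -0.05,"roll": 0.0,"jaw": 0.5},
    {"dx": 0.0,"dy": 0.0,"dz": 0.0,"roll": 0.0,"jaw": 0.5}
  ]
}}

```text
t: 2.6
eef_pos: [0.4038, 0.1077, 0.074]
ee_rot: [-3.136, -0.006, 3.028]
force: [0.6, 0.1, 0.3]
width: 0.044
gripper_force: 0.0
```

Emit:
{"fn": "servo_tool", "kwargs": {
  "moves": [
    {"dx": 0.0,"dy": 0.002,"dz": -0.03,"roll": 0.0,"jaw": 0.5},
    {"dx": 0.0,"dy": 0.0,"dz": -0.025,"roll": 0.0,"jaw": 0.5},
    {"dx": 0.0,"dy": 0.0,"dz": -0.01,"roll": 0.0,"jaw": 0.5},
    {"dx": 0.0,"dy": 0.0,"dz": 0.0,"roll": 0.0,"jaw": 0.5},
    {"dx": 0.005,"dy": -0.0006,"dz": 0.0,"roll": 0.0,"jaw": 0.5},
    {"dx": 0.005,"dy": -0.0006,"dz": 0.0,"roll": 0.0,"jaw": 0.5},
    {"dx": 0.005,"dy": -0.0006,"dz": 0.0,"roll": 0.0,"jaw": 0.5},
    {"dx": 0.005,"dy": -0.0006,"dz": 0.0,"roll": 0.0,"jaw": 0.5},
    {"dx": 0.005,"dy": -0.0006,"dz": 0.0,"roll": 0.0,"jaw": 0.5},
    {"dx": 0.005,"dy": -0.0006,"dz": 0.0,"roll": 0.0,"jaw": 0.5}
  ]
}}

```text
t: 3.85
eef_pos: [0.4364, 0.1078, 0.0115]
ee_rot: [-3.141, -0.0, 3.028]
force: [-2.1, 1.2, 1.8]
width: 0.0435
gripper_force: 1.4
```

Run:
```python
from h import *
p,d=shot('scene','scene2.png',crop=(220,80,512,300),scale=2.6)
[print(*b) for b in blobs(p,'scene',*YEL,.028)]
p,d=grab_frame('top');[print(*b) for b in blobs(p,'top',*YEL,.028)]
s=get_state();print(s['t'],s['eef_pos'],s['ee_rot'],s['force'])
```

```text
[256.7  98.4] 172 [ 0.3797 -0.3046]
[284.2 154.7] 270 [ 0.4401 -0.0736]
[217.4 185.8] 332 [ 0.631  -0.0716]
[315.5 209.1] 240 [0.4754 0.1025]
[405.3 253.9] 488 [0.388  0.2871]
[258.6 266. ] 555 [0.6569 0.1546]
[185.8 152.5] 452 [0.657  0.1539]
[286.3 162.9] 454 [ 0.6311 -0.0728]
[288.3 248.5] 506 [ 0.4411 -0.0737]
[396.7 276.5] 531 [ 0.3806 -0.3042]
3.95 [0.43678118 0.10796927 0.01151056] [3.14158340e+00 2.51585278e-04 3.02830208e+00] [-0.20558348 -0.27176352 -0.4136518 ]
```

View pics/scene2.png

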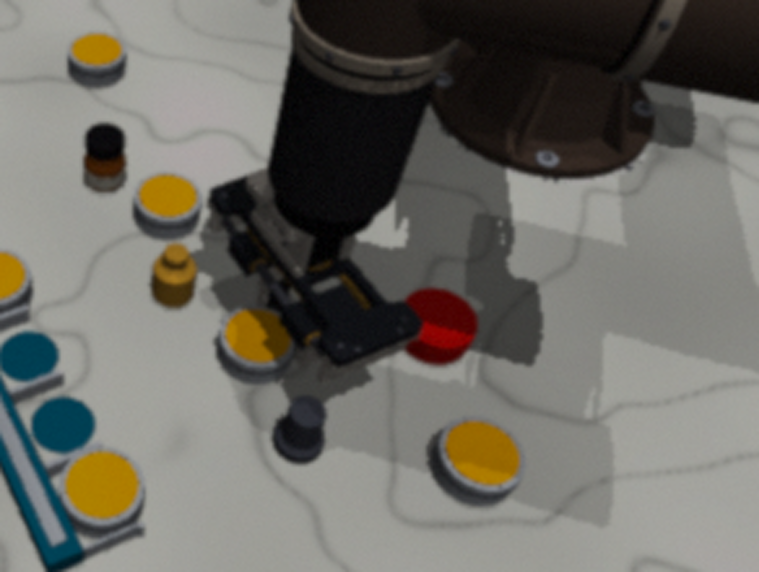

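The tin sits squarely in the two-finger cradle at crop pixel (257,340), and nothing else has been disturbed.

Emit:
{"fn": "servo_tool", "kwargs": {
  "moves": [
    {"dx": 0.01,"dy": -0.0017,"dz": 0.0,"roll": 0.0,"jaw": 0.5},
    {"dx": 0.01,"dy": -0.0017,"dz": 0.0,"roll": 0.0,"jaw": 0.5},
    {"dx": 0.01,"dy": -0.0017,"dz": 0.0,"roll": 0.0,"jaw": 0.5},
    {"dx": 0.01,"dy": -0.0017,"dz": 0.0,"roll": 0.0,"jaw": 0.5},
    {"dx": 0.01,"dy": -0.0017,"dz": 0.0,"roll": 0.0,"jaw": 0.5},
    {"dx": 0.01,"dy": -0.0017,"dz": 0.0,"roll": 0.0,"jaw": 0.5},
    {"dx": 0.01,"dy": -0.0017,"dz": 0.0,"roll": 0.0,"jaw": 0.5},
    {"dx": 0.01,"dy": -0.0017,"dz": 0.0,"roll": 0.0,"jaw": 0.5},
    {"dx": 0.01,"dy": -0.0015,"dz": 0.0,"roll": 0.0,"jaw": 0.5},
    {"dx": 0.01,"dy": -0.0014,"dz": 0.0,"roll": 0.0,"jaw": 0.5}
  ]
}}

```text
t: 5.2
eef_pos: [0.5368, 0.0913, 0.0115]
ee_rot: [-3.142, -0.0, 3.028]
force: [-0.9, -0.5, -0.4]
width: 0.0434
gripper_force: 0.8
```

Run:
```python
from h import *
p,d=shot('scene','scene3.png',crop=(170,130,400,310),scale=3.3)
[print(*b) for b in blobs(p,'scene',*YEL,.028)]
p,d=grab_frame('top');[print(*b) for b in blobs(p,'top',*YEL,.028,60)]
s=get_state();print(s['t'],s['eef_pos'],s['ee_rot'],s['force'])
```

```text
[256.6  98.4] 171 [ 0.3799 -0.3047]
[217.3 185.7] 334 [ 0.6309 -0.0718]
[274.2 223.3] 299 [0.5748 0.086 ]
[405.3 253.9] 489 [0.3879 0.2871]
[258.6 266. ] 556 [0.6567 0.1546]
[286.3 162.9] 453 [ 0.631  -0.0729]
[288.3 248.5] 506 [ 0.4411 -0.0737]
[122.  273.8] 507 [0.3889 0.2862]
[396.6 276.5] 530 [ 0.3806 -0.3042]
5.3 [0.5375453  0.0915056  0.01161173] [3.14126686e+00 9.39826674e-04 3.02828418e+00] [-0.44822169 -0.87684539 -0.30902003]
```

View pics/scene3.png

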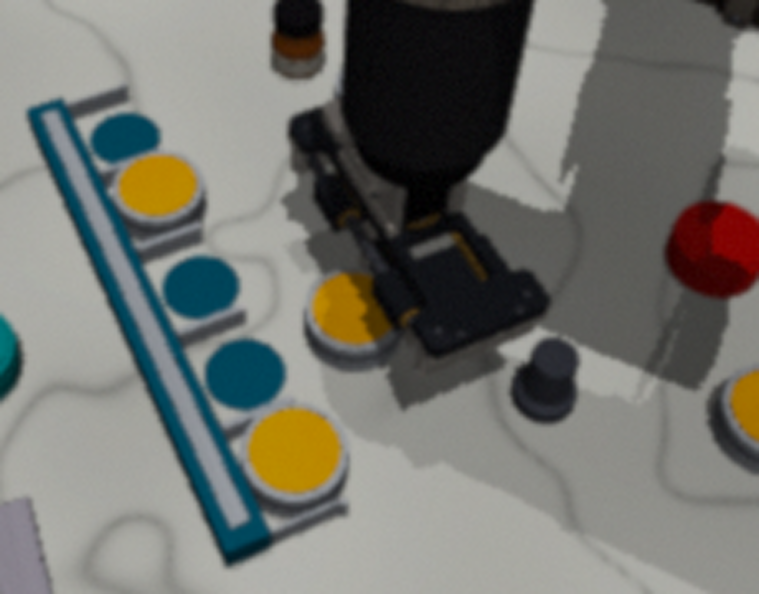

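The tin at crop pixel (352,312) is still in the cradle and lined up with the empty pocket at (246,372).

Emit:
{"fn": "servo_tool", "kwargs": {
  "moves": [
    {"dx": 0.008,"dy": -0.0009,"dz": 0.0,"roll": 0.0,"jaw": 0.5},
    {"dx": 0.008,"dy": -0.0009,"dz": 0.0,"roll": 0.0,"jaw": 0.5},
    {"dx": 0.008,"dy": -0.0009,"dz": 0.0,"roll": 0.0,"jaw": 0.5},
    {"dx": 0.008,"dy": -0.0009,"dz": 0.0,"roll": 0.0,"jaw": 0.5},
    {"dx": 0.008,"dy": -0.0009,"dz": 0.0,"roll": 0.0,"jaw": 0.5},
    {"dx": 0.008,"dy": -0.0009,"dz": 0.0,"roll": 0.0,"jaw": 0.5},
    {"dx": 0.008,"dy": -0.0009,"dz": 0.0,"roll": 0.0,"jaw": 0.5},
    {"dx": 0.008,"dy": -0.0009,"dz": 0.0,"roll": 0.0,"jaw": 0.5},
    {"dx": 0.008,"dy": -0.0009,"dz": 0.0,"roll": 0.0,"jaw": 0.5},
    {"dx": 0.0,"dy": 0.0,"dz": 0.0,"roll": 0.0,"jaw": 0.5}
  ]
}}

```text
t: 6.55
eef_pos: [0.6091, 0.0833, 0.0116]
ee_rot: [3.141, 0.001, 3.028]
force: [0.2, 0.0, -0.5]
width: 0.0435
gripper_force: 0.0
```

Emit:
{"fn": "servo_tool", "kwargs": {
  "moves": [
    {"dx": 0.001,"dy": -0.0001,"dz": 0.0,"roll": 0.0,"jaw": 0.5},
    {"dx": 0.001,"dy": -0.0001,"dz": 0.0,"roll": 0.0,"jaw": 0.5},
    {"dx": 0.001,"dy": -0.0001,"dz": 0.0,"roll": 0.0,"jaw": 0.5},
    {"dx": 0.001,"dy": -0.0001,"dz": 0.0,"roll": 0.0,"jaw": 0.5},
    {"dx": 0.001,"dy": -0.0001,"dz": 0.0,"roll": 0.0,"jaw": 0.5},
    {"dx": 0.0005,"dy": 0.0,"dz": 0.0,"roll": 0.0,"jaw": 0.5},
    {"dx": 0.0,"dy": 0.0,"dz": 0.0,"roll": 0.0,"jaw": 0.5},
    {"dx": 0.0,"dy": 0.0,"dz": 0.0,"roll": 0.0,"jaw": 0.5},
    {"dx": 0.0,"dy": 0.0,"dz": 0.0,"roll": 0.0,"jaw": 0.5},
    {"dx": 0.0,"dy": 0.0,"dz": 0.0,"roll": 0.0,"jaw": 0.5}
  ]
}}

```text
t: 7.8
eef_pos: [0.6137, 0.0829, 0.0116]
ee_rot: [3.142, 0.0, 3.028]
force: [-0.9, 0.4, 1.1]
width: 0.0435
gripper_force: 0.6
```

Emit:
{"fn": "servo_tool", "kwargs": {
  "moves": [
    {"dx": 0.0005,"dy": 0.0,"dz": 0.0,"roll": 0.0,"jaw": 0.5},
    {"dx": 0.0005,"dy": 0.0,"dz": 0.0,"roll": 0.0,"jaw": 0.5},
    {"dx": 0.0005,"dy": 0.0,"dz": 0.0,"roll": 0.0,"jaw": 0.5},
    {"dx": 0.0005,"dy": 0.0,"dz": 0.0,"roll": 0.0,"jaw": 0.5},
    {"dx": 0.0005,"dy": 0.0,"dz": 0.0,"roll": 0.0,"jaw": 0.5},
    {"dx": 0.0,"dy": 0.0,"dz": 0.0,"roll": 0.0,"jaw": 0.5},
    {"dx": 0.0,"dy": 0.0,"dz": 0.0,"roll": 0.0,"jaw": 0.5},
    {"dx": 0.0,"dy": 0.0,"dz": 0.0,"roll": 0.0,"jaw": 0.5},
    {"dx": 0.0,"dy": 0.0,"dz": 0.0,"roll": 0.0,"jaw": 0.5},
    {"dx": 0.0,"dy": 0.0,"dz": 0.0,"roll": 0.0,"jaw": 0.5}
  ]
}}

```text
t: 9.05
eef_pos: [0.6159, 0.0828, 0.0115]
ee_rot: [-3.141, -0.0, 3.028]
force: [-3.3, 0.6, 2.0]
width: 0.0434
gripper_force: 1.7
```

Emit:
{"fn": "servo_tool", "kwargs": {
  "moves": [
    {"dx": 0.0005,"dy": 0.0,"dz": 0.0,"roll": 0.0,"jaw": 0.5},
    {"dx": 0.0005,"dy": 0.0,"dz": 0.0,"roll": 0.0,"jaw": 0.5},
    {"dx": 0.0005,"dy": 0.0,"dz": 0.0,"roll": 0.0,"jaw": 0.5},
    {"dx": 0.0005,"dy": 0.0,"dz": 0.0,"roll": 0.0,"jaw": 0.5},
    {"dx": 0.0,"dy": 0.0,"dz": 0.0,"roll": 0.0,"jaw": 0.5},
    {"dx": 0.0,"dy": 0.0,"dz": 0.0,"roll": 0.0,"jaw": 0.5},
    {"dx": 0.0,"dy": 0.0,"dz": 0.0,"roll": 0.0,"jaw": 0.5},
    {"dx": 0.0,"dy": 0.0,"dz": 0.0,"roll": 0.0,"jaw": 0.5},
    {"dx": 0.0,"dy": 0.0,"dz": 0.0,"roll": 0.0,"jaw": 0.5},
    {"dx": 0.0,"dy": 0.0,"dz": 0.0,"roll": 0.0,"jaw": 0.5}
  ]
}}

```text
t: 10.3
eef_pos: [0.6164, 0.0826, 0.0113]
ee_rot: [-3.141, -0.003, 3.028]
force: [-9.5, 1.3, 5.1]
width: 0.0437
gripper_force: 4.6
```

Emit:
{"fn": "servo_tool", "kwargs": {
  "moves": [
    {"dx": -0.01,"dy": 0.001,"dz": 0.0,"roll": 0.0,"jaw": 0.5},
    {"dx": -0.02,"dy": 0.002,"dz": 0.0,"roll": 0.0,"jaw": 0.5},
    {"dx": -0.01,"dy": 0.001,"dz": 0.04,"roll": 0.0,"jaw": 0.5},
    {"dx": 0.0,"dy": 0.0,"dz": 0.055,"roll": 0.0,"jaw": 0.5},
    {"dx": -0.03,"dy": -0.02,"dz": 0.0,"roll": 0.0,"jaw": 0.5},
    {"dx": -0.03,"dy": -0.028,"dz": 0.0,"roll": 0.0,"jaw": 0.5},
    {"dx": -0.03,"dy": -0.028,"dz": 0.0,"roll": 0.0,"jaw": 0.5},
    {"dx": -0.03,"dy": -0.028,"dz": 0.0,"roll": 0.0,"jaw": 0.5},
    {"dx": -0.03,"dy": -0.028,"dz": 0.0,"roll": 0.0,"jaw": 0.5},
    {"dx": -0.028,"dy": -0.024,"dz": 0.0,"roll": 0.0,"jaw": 0.5}
  ]
}}

```text
t: 11.55
eef_pos: [0.3999, -0.0698, 0.107]
ee_rot: [3.141, 0.003, 3.029]
force: [0.4, -0.4, -0.0]
width: 0.0439
gripper_force: 0.0
```

Run:
```python
from h import *
p,d=shot('scene','scene4.png',crop=(150,90,400,290),scale=3)
[print(*b) for b in blobs(p,'scene',*YEL,.028)]
p,d=grab_frame('top');[print(*b) for b in blobs(p,'top',*YEL,.028,60)]
s=get_state();print(s['t'],s['eef_pos'],s['ee_rot'],s['force'])
```

```text
[256.5  98.4] 170 [ 0.3799 -0.3051]
[283.  154.9] 230 [ 0.4429 -0.0748]
[217.2 185.8] 327 [ 0.6313 -0.0717]
[243.7 236.4] 464 [0.6477 0.08  ]
[405.4 253.6] 514 [0.3873 0.2868]
[258.6 266. ] 558 [0.6568 0.1546]
[185.9 152.5] 454 [0.657  0.1536]
[218.9 155.9] 454 [0.6485 0.0788]
[286.3 162.9] 453 [ 0.631  -0.0729]
[291.5 241.2] 134 [ 0.4567 -0.0811]
[122.4 273.7] 524 [0.3891 0.2854]
[398.5 275.6] 438 [ 0.3824 -0.3081]
11.65 [ 0.39789157 -0.0706173   0.10676769] [3.14076918e+00 1.27079050e-03 3.02680782e+00] [ 0.85157932 -0.16670797  0.5583401 ]
```

View pics/scene4.png

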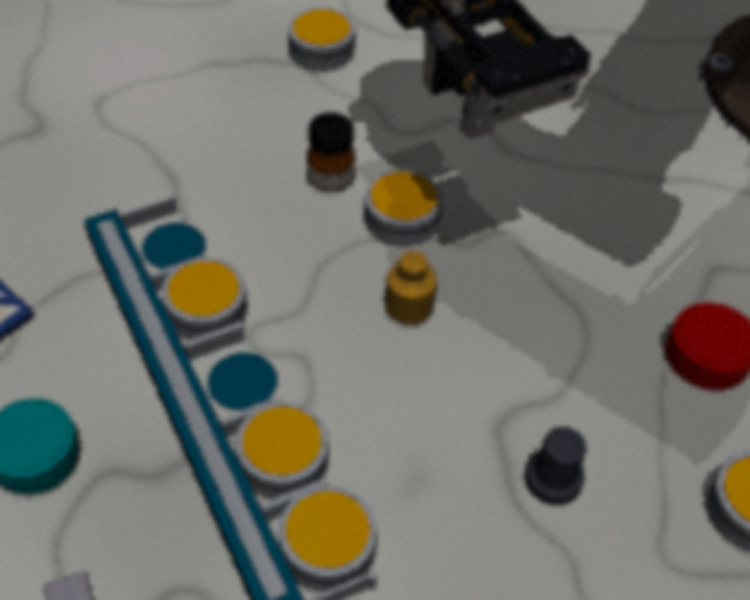

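The first tin is fully home at crop pixel (283,440). The target pocket's disc is at (173,245), and the next tin at (402,200) stands between the jar (330,150) and the weight (410,287).

Emit:
{"fn": "servo_tool", "kwargs": {
  "moves": [
    {"dx": 0.0,"dy": 0.0015,"dz": -0.045,"roll": 0.0,"jaw": 0.5},
    {"dx": 0.0,"dy": 0.0,"dz": -0.04,"roll": 0.0,"jaw": 0.5},
    {"dx": 0.0,"dy": 0.0,"dz": -0.01,"roll": 0.0,"jaw": 0.5},
    {"dx": 0.0,"dy": 0.0,"dz": 0.0,"roll": 0.0,"jaw": 0.5},
    {"dx": 0.006,"dy": 0.0,"dz": 0.0,"roll": 0.0,"jaw": 0.5},
    {"dx": 0.006,"dy": 0.0,"dz": 0.0,"roll": 0.0,"jaw": 0.5},
    {"dx": 0.01,"dy": 0.0005,"dz": 0.0,"roll": 0.0,"jaw": 0.5},
    {"dx": 0.01,"dy": 0.0005,"dz": 0.0,"roll": 0.0,"jaw": 0.5},
    {"dx": 0.01,"dy": 0.0005,"dz": 0.0,"roll": 0.0,"jaw": 0.5},
    {"dx": 0.0,"dy": 0.0,"dz": 0.0,"roll": 0.0,"jaw": 0.5}
  ]
}}

```text
t: 12.9
eef_pos: [0.4435, -0.066, 0.0115]
ee_rot: [3.141, 0.001, 3.028]
force: [-0.7, -0.8, -0.4]
width: 0.0438
gripper_force: 0.0
```

Emit:
{"fn": "servo_tool", "kwargs": {
  "moves": [
    {"dx": 0.01,"dy": 0.0,"dz": 0.0,"roll": 0.0,"jaw": 0.5},
    {"dx": 0.01,"dy": 0.0,"dz": 0.0,"roll": 0.0,"jaw": 0.5},
    {"dx": 0.004,"dy": 0.0,"dz": 0.0,"roll": 0.0,"jaw": 0.5},
    {"dx": 0.0,"dy": 0.0,"dz": 0.0,"roll": 0.0,"jaw": 0.5},
    {"dx": 0.0006,"dy": 0.0036,"dz": 0.0,"roll": -6.0,"jaw": 0.5},
    {"dx": 0.001,"dy": 0.0035,"dz": 0.0,"roll": -6.0,"jaw": 0.5},
    {"dx": 0.0014,"dy": 0.0034,"dz": 0.0,"roll": -6.0,"jaw": 0.5},
    {"dx": 0.0016,"dy": 0.0033,"dz": 0.0,"roll": -6.0,"jaw": 0.5},
    {"dx": 0.002,"dy": 0.003,"dz": 0.0,"roll": -6.0,"jaw": 0.5},
    {"dx": 0.0,"dy": 0.0,"dz": 0.0,"roll": 0.0,"jaw": 0.5}
  ]
}}

```text
t: 14.15
eef_pos: [0.4729, -0.0492, 0.0117]
ee_rot: [3.141, 0.0, 2.506]
force: [-0.2, 0.7, 0.6]
width: 0.0438
gripper_force: 0.0
```

Run:
```python
from h import *
p,d=shot('scene','scene5.png',crop=(170,70,370,230),scale=3.7)
s=get_state();print(s['t'],s['eef_pos'],s['ee_rot'],s['force'])
```

```text
14.2 [ 0.47270008 -0.04929734  0.01161812] [3.14142057e+00 1.07226322e-04 2.50736494e+00] [ 0.40477545 -0.65563398  0.2347726 ]
```

View pics/scene5.png

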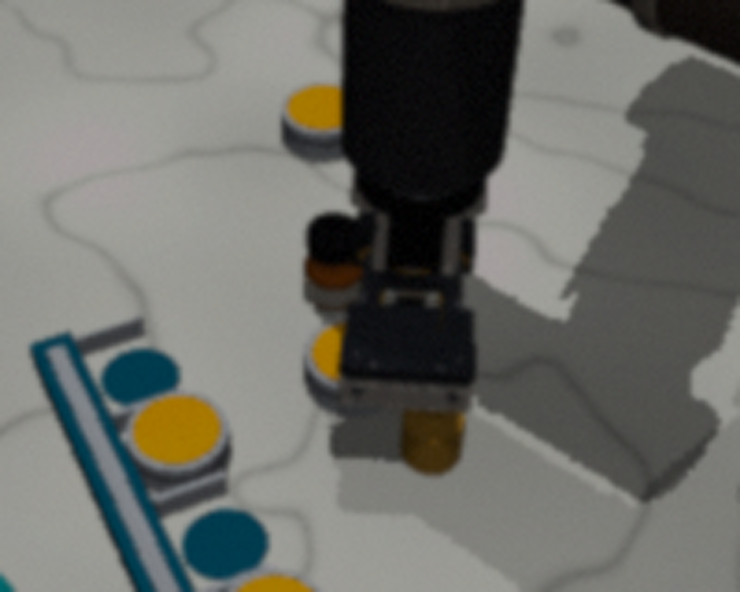

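The cradle is turned behind the tin, which shows at crop pixel (330,360) clear of the jar (335,265). The weight (432,440) has not moved.

Emit:
{"fn": "servo_tool", "kwargs": {
  "moves": [
    {"dx": 0.006,"dy": -0.005,"dz": 0.0,"roll": 0.0,"jaw": 0.5},
    {"dx": 0.008,"dy": -0.008,"dz": 0.0,"roll": 0.0,"jaw": 0.5},
    {"dx": 0.008,"dy": -0.0085,"dz": 0.0,"roll": 0.0,"jaw": 0.5},
    {"dx": 0.008,"dy": -0.0085,"dz": 0.0,"roll": 0.0,"jaw": 0.5},
    {"dx": 0.008,"dy": -0.0085,"dz": 0.0,"roll": 0.0,"jaw": 0.5},
    {"dx": 0.008,"dy": -0.0085,"dz": 0.0,"roll": 0.0,"jaw": 0.5},
    {"dx": 0.008,"dy": -0.0085,"dz": 0.0,"roll": 0.0,"jaw": 0.5},
    {"dx": 0.008,"dy": -0.0085,"dz": 0.0,"roll": 0.0,"jaw": 0.5},
    {"dx": 0.008,"dy": -0.008,"dz": 0.0,"roll": 0.0,"jaw": 0.5},
    {"dx": 0.0,"dy": 0.0,"dz": 0.0,"roll": 0.0,"jaw": 0.5}
  ]
}}

```text
t: 15.45
eef_pos: [0.5435, -0.122, 0.0115]
ee_rot: [3.141, 0.0, 2.504]
force: [-0.7, -0.4, -0.5]
width: 0.0438
gripper_force: 0.0
```

Run:
```python
from h import *
p,d=shot('scene','scene6.png',crop=(150,70,390,250),scale=3.2)
[print(*b) for b in blobs(p,'scene',*YEL,.028,60)]
s=get_state();print(s['t'],s['eef_pos'],s['ee_rot'],s['force'])
```

```text
[261.1  98.6] 69 [ 0.369  -0.2972]
[216.9 186. ] 315 [ 0.6322 -0.0715]
[243.6 236.4] 466 [0.6478 0.0799]
[405.3 253.6] 519 [0.3875 0.2866]
[258.7 266. ] 558 [0.6567 0.1546]
15.5 [ 0.54297872 -0.1216667   0.01144213] [3.14151710e+00 1.21095576e-04 2.50425650e+00] [-1.19852408 -0.41426034 -0.40303222]
```

View pics/scene6.png

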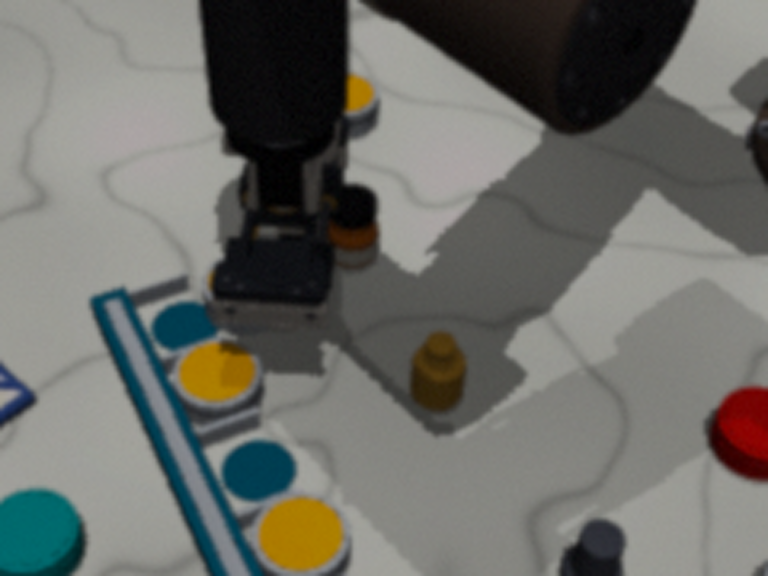

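The tin is still in the cradle just outside the free pocket at crop pixel (185,325), and the jar and weight are untouched.

Emit:
{"fn": "servo_tool", "kwargs": {
  "moves": [
    {"dx": -0.002,"dy": -0.003,"dz": 0.0,"roll": 6.0,"jaw": 0.5},
    {"dx": -0.0016,"dy": -0.0033,"dz": 0.0,"roll": 6.0,"jaw": 0.5},
    {"dx": -0.0014,"dy": -0.0034,"dz": 0.0,"roll": 6.0,"jaw": 0.5},
    {"dx": -0.001,"dy": -0.0035,"dz": 0.0,"roll": 6.0,"jaw": 0.5},
    {"dx": -0.0006,"dy": -0.0036,"dz": 0.0,"roll": 6.0,"jaw": 0.5},
    {"dx": 0.0,"dy": 0.0,"dz": 0.0,"roll": 0.0,"jaw": 0.5},
    {"dx": 0.008,"dy": -0.0009,"dz": 0.0,"roll": 0.0,"jaw": 0.5},
    {"dx": 0.008,"dy": -0.0009,"dz": 0.0,"roll": 0.0,"jaw": 0.5},
    {"dx": 0.008,"dy": -0.0009,"dz": 0.0,"roll": 0.0,"jaw": 0.5},
    {"dx": 0.0,"dy": 0.0,"dz": 0.0,"roll": 0.0,"jaw": 0.5}
  ]
}}

```text
t: 16.75
eef_pos: [0.5611, -0.1409, 0.0114]
ee_rot: [-3.142, 0.001, 3.028]
force: [0.3, -0.8, -0.4]
width: 0.0438
gripper_force: 0.0
```

Run:
```python
from h import *
p,d=shot('scene','scene7.png',crop=(150,100,310,220),scale=4.5)
s=get_state();print(s['t'],s['eef_pos'],s['ee_rot'],s['force'])
```

```text
16.8 [ 0.56065742 -0.14086175  0.01142917] [3.14156225e+00 3.10497887e-04 3.02813810e+00] [ 0.3442349   0.03273888 -0.10331221]
```

View pics/scene7.png

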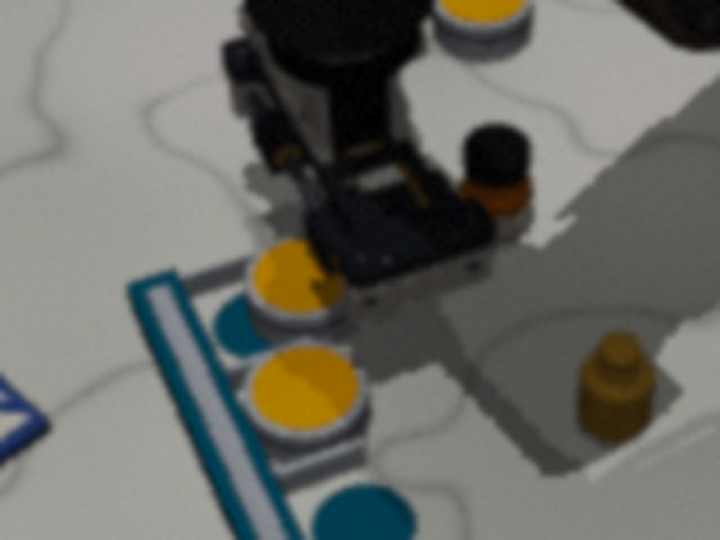

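The tin, at crop pixel (297,275), is entering the pocket between its dividers. I'll push it home.

Emit:
{"fn": "servo_tool", "kwargs": {
  "moves": [
    {"dx": 0.007,"dy": -0.0008,"dz": 0.0,"roll": 0.0,"jaw": 0.5},
    {"dx": 0.007,"dy": -0.0008,"dz": 0.0,"roll": 0.0,"jaw": 0.5},
    {"dx": 0.006,"dy": -0.0007,"dz": 0.0,"roll": 0.0,"jaw": 0.5},
    {"dx": 0.002,"dy": -0.0002,"dz": 0.0,"roll": 0.0,"jaw": 0.5},
    {"dx": 0.001,"dy": -0.0001,"dz": 0.0,"roll": 0.0,"jaw": 0.5},
    {"dx": 0.001,"dy": -0.0001,"dz": 0.0,"roll": 0.0,"jaw": 0.5},
    {"dx": 0.001,"dy": -0.0001,"dz": 0.0,"roll": 0.0,"jaw": 0.5},
    {"dx": 0.001,"dy": -0.0001,"dz": 0.0,"roll": 0.0,"jaw": 0.5},
    {"dx": 0.001,"dy": -0.0001,"dz": 0.0,"roll": 0.0,"jaw": 0.5},
    {"dx": 0.0,"dy": 0.0,"dz": 0.0,"roll": 0.0,"jaw": 0.5}
  ]
}}

```text
t: 18.05
eef_pos: [0.5873, -0.1439, 0.0116]
ee_rot: [-3.142, 0.0, 3.028]
force: [-0.5, -0.4, -0.9]
width: 0.044
gripper_force: 0.3
```

Emit:
{"fn": "servo_tool", "kwargs": {
  "moves": [
    {"dx": 0.001,"dy": 0.0,"dz": 0.0,"roll": 0.0,"jaw": 0.5},
    {"dx": 0.001,"dy": 0.0,"dz": 0.0,"roll": 0.0,"jaw": 0.5},
    {"dx": 0.0005,"dy": 0.0,"dz": 0.0,"roll": 0.0,"jaw": 0.5},
    {"dx": 0.0005,"dy": 0.0,"dz": 0.0,"roll": 0.0,"jaw": 0.5},
    {"dx": 0.0005,"dy": 0.0,"dz": 0.0,"roll": 0.0,"jaw": 0.5},
    {"dx": 0.0,"dy": 0.0,"dz": 0.0,"roll": 0.0,"jaw": 0.5},
    {"dx": 0.0,"dy": 0.0,"dz": 0.0,"roll": 0.0,"jaw": 0.5},
    {"dx": 0.0,"dy": 0.0,"dz": 0.0,"roll": 0.0,"jaw": 0.5},
    {"dx": 0.0,"dy": 0.0,"dz": 0.0,"roll": 0.0,"jaw": 0.5},
    {"dx": 0.0,"dy": 0.0,"dz": 0.0,"roll": 0.0,"jaw": 0.5}
  ]
}}

```text
t: 19.3
eef_pos: [0.5904, -0.1439, 0.0115]
ee_rot: [-3.142, -0.0, 3.028]
force: [-3.0, -0.1, 0.8]
width: 0.0438
gripper_force: 1.3
```

Emit:
{"fn": "servo_tool", "kwargs": {
  "moves": [
    {"dx": 0.0005,"dy": 0.0,"dz": 0.0,"roll": 0.0,"jaw": 0.5},
    {"dx": 0.0005,"dy": 0.0,"dz": 0.0,"roll": 0.0,"jaw": 0.5},
    {"dx": 0.0005,"dy": 0.0,"dz": 0.0,"roll": 0.0,"jaw": 0.5},
    {"dx": 0.0005,"dy": 0.0,"dz": 0.0,"roll": 0.0,"jaw": 0.5},
    {"dx": 0.0,"dy": 0.0,"dz": 0.0,"roll": 0.0,"jaw": 0.5},
    {"dx": 0.0,"dy": 0.0,"dz": 0.0,"roll": 0.0,"jaw": 0.5},
    {"dx": 0.0,"dy": 0.0,"dz": 0.0,"roll": 0.0,"jaw": 0.5},
    {"dx": 0.0,"dy": 0.0,"dz": 0.0,"roll": 0.0,"jaw": 0.5},
    {"dx": 0.0,"dy": 0.0,"dz": 0.0,"roll": 0.0,"jaw": 0.5},
    {"dx": 0.0,"dy": 0.0,"dz": 0.0,"roll": 0.0,"jaw": 0.5}
  ]
}}

```text
t: 20.55
eef_pos: [0.5908, -0.1439, 0.0112]
ee_rot: [-3.141, -0.003, 3.028]
force: [-7.2, 0.8, 4.0]
width: 0.0441
gripper_force: 3.8
```

Home. Now I'll back off in a straight line, lift and move aside.

Emit:
{"fn": "servo_tool", "kwargs": {
  "moves": [
    {"dx": -0.01,"dy": 0.001,"dz": 0.0,"roll": 0.0,"jaw": 0.5},
    {"dx": -0.015,"dy": 0.002,"dz": 0.0,"roll": 0.0,"jaw": 0.5},
    {"dx": 0.0,"dy": 0.0,"dz": 0.04,"roll": 0.0,"jaw": 0.5},
    {"dx": 0.0,"dy": 0.0,"dz": 0.055,"roll": 0.0,"jaw": 0.5},
    {"dx": 0.0,"dy": 0.0,"dz": 0.055,"roll": 0.0,"jaw": 0.5},
    {"dx": -0.02,"dy": -0.055,"dz": 0.0,"roll": 0.0,"jaw": 0.5},
    {"dx": -0.03,"dy": -0.05,"dz": 0.0,"roll": 0.0,"jaw": 0.5},
    {"dx": -0.03,"dy": -0.05,"dz": 0.0,"roll": 0.0,"jaw": 0.5},
    {"dx": -0.03,"dy": -0.05,"dz": 0.0,"roll": 0.0,"jaw": 0.5},
    {"dx": -0.03,"dy": -0.05,"dz": 0.0,"roll": 0.0,"jaw": 0.5}
  ]
}}

```text
t: 21.8
eef_pos: [0.4266, -0.3971, 0.1621]
ee_rot: [-3.141, 0.002, 3.029]
force: [1.1, 0.1, -0.5]
width: 0.0438
gripper_force: 0.0
```

Emit:
{"fn": "servo_tool", "kwargs": {
  "moves": [
    {"dx": -0.02,"dy": -0.05,"dz": 0.0,"roll": 0.0,"jaw": 0.5},
    {"dx": -0.02,"dy": -0.05,"dz": 0.0,"roll": 0.0,"jaw": 0.5},
    {"dx": -0.02,"dy": -0.05,"dz": 0.0,"roll": 0.0,"jaw": 0.5},
    {"dx": -0.02,"dy": -0.05,"dz": 0.0,"roll": 0.0,"jaw": 0.5},
    {"dx": 0.0,"dy": 0.0,"dz": 0.0,"roll": 0.0,"jaw": 0.5},
    {"dx": 0.0,"dy": 0.0,"dz": 0.0,"roll": 0.0,"jaw": 0.5},
    {"dx": 0.0,"dy": 0.0,"dz": 0.0,"roll": 0.0,"jaw": 0.5},
    {"dx": 0.0,"dy": 0.0,"dz": 0.0,"roll": 0.0,"jaw": 0.5},
    {"dx": 0.0,"dy": 0.0,"dz": 0.0,"roll": 0.0,"jaw": 0.5},
    {"dx": 0.0,"dy": 0.0,"dz": 0.0,"roll": 0.0,"jaw": 0.5}
  ]
}}

```text
t: 23.05
eef_pos: [0.348, -0.5956, 0.1617]
ee_rot: [-3.141, 0.0, 3.029]
force: [-0.3, 0.2, 0.0]
width: 0.044
gripper_force: 0.0
```

Run:
```python
from h import *
p0=np.load('top.npz')['p'];p,d=shot('top','top2.png',scale=1.5)
[print(*b) for b in blobs(p,'top',*YEL,.028,60)]
# shift of bystanders, by template match against the first picture
for n,u,v in(('weight',250,226),('jar',325,237),('die',167,225)):
    T=p0[v-14:v+14,u-14:u+14];S=p[v-22:v+22,u-22:u+22]
    r=cv2.matchTemplate(S,T,cv2.TM_CCOEFF_NORMED);_,m,_,l=cv2.minMaxLoc(r);print(n,m,np.array(l)-8)
s=get_state();print(s['t'],s['eef_pos'],s['force'])
```

```text
[185.8 152.5] 458 [0.657  0.1538]
[218.9 155.9] 456 [0.6484 0.0789]
[286.2 162.9] 459 [ 0.6311 -0.0728]
[319.8 166.4] 470 [ 0.6226 -0.1477]
[122.3 273.7] 525 [0.3891 0.2854]
weight 0.9997454881668091 [0 0]
jar 0.9998837113380432 [0 0]
die 0.9998559951782227 [0 0]
23.1 [ 0.34786287 -0.59566951  0.16165629] [ 0.22706366 -0.26244749 -0.32391376]
```

View pics/top2.png

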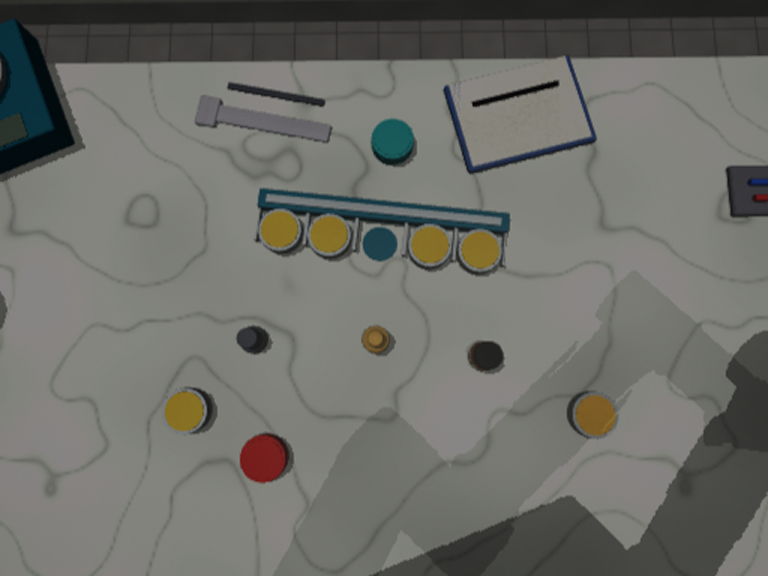

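Four pockets now hold a tin, fully home at view pixels (280,230), (329,235), (429,245) and (480,250). The two surplus tins at (187,410) and (594,415) and the bystanders have not moved.

```bash
python3 -c "
from station import *
print(job_done())"
```

```text
the job is handed in; nothing more can be done
None
```

I pushed two spare tins fully home, so exactly four of the five pockets hold a tin; the final picture shows the surplus tins, weight, jar and die where they started, and the job was handed in at about 23 s.

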